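# Load a blank into the spring magazine

### The job

Press on top of the flat aluminium blank and draw it toward you out of its tray pocket, until it lies wholly on the narrow tongue. Then pick it up, lay it in the mouth of the spring magazine, and push it down until both pawls have snapped over its top, so that it stays down, level and fully latched, when you let go.

Things in the scene. Friction and masses are not known exactly. Their poses are not given: they have to be found in the camera images.
- blank_center (a point): Centre (half-way up) of the loose aluminium blank, a flat bar 76 (own x) x 40 (y) x 12 mm (z), 0.1 kg, slippery on tray and magazine, two dark dots on top. Starts flat in the tray's pocket, long side along the tray's x, its top 2 mm above the pocket walls, so it cannot be gripped there. Either way round will do.
- tray: Fixed grey low stock tray, 180 (own x) x 74 mm; origin: centre of its underside, on the worktop; -x end toward the robot. Far half: pocket 44 mm wide, open at the near end, floor 22 mm, walls 32 mm above the worktop. Near half: tongue 20 mm wide, level with that floor, over which the blank overhangs 10 mm at both sides and can be gripped by its 40 mm width; foot plate below 6 mm thick.
- tongue (a point): Point on top of the tray's tongue, 22 mm above the worktop, over which the blank's centre should come to lie (46 mm to the near side of the tray's origin). Axes as the tray. The near end of the tongue has a stop 6 mm high; a blank against it lies 2 mm nearer than this point.
- magazine: Fixed grey magazine (the taller fixture), origin at the centre of its underside on the worktop. Base 130 (own x) x 64 x 10 mm; upright channels at its +x and -x ends take the blank's ends (blank's long side along its x, 1.5 mm play all round). Between them (x = -29 to 29 mm) both y sides are open for fingers. Straight walls to 76 mm, flared mouth to 86 mm up; 64 mm wide over all in y.
- mouth (a point): Centre of the magazine's mouth, on its vertical axis, 85 mm above the worktop; axes as the magazine.
- follower (a joint): Sprung plate in the magazine; value = how far it is pushed down, m. At 0 its top is 62 mm above the worktop; a blank laid in the mouth rests on it (blank's top at 74 mm). Resists with 4 N, rising 0.33 N per mm; hard stop at 0.028. Latched blank: 0.024 (its top at 50 mm). Push 1 to 3 mm past that so that the pawls snap over; 10 to 16 N in all.
- pawl_far (a joint): Small sprung steel pawl in the magazine's +x end; value = how far it is pushed back outward, m: 0 = nose out (6 mm into the column, sloping top, flat underside 50 mm above the worktop), about 0.005 while a blank passes it.
- pawl_near (a joint): The same pawl in the -x end.

How it is judged (in metres and radians):
On the way:
1. the blank has been drawn out of the pocket along the tray and lies flat on the tongue, its centre within 20 mm of the marked point (horizontal distance between blank_center and tongue below 0.02 m and z of blank_center in the frame of tray between 0.025 and 0.0305 m and angle between blank_center's own z axis and vertical below 0.06 rad), for 0.1 s.
At the end, for the whole second after the job is handed in: The blank is latched in the magazine: follower pressed down at least 21.5 mm by it, both pawls back out (within 2 mm), the blank's centre within 5 mm of the magazine's axis and 38 to 46.5 mm above the worktop, level within 0.06 rad and lined up with the channels, at rest (value of joint follower above 0.0215 m and value of joint each of pawl_far, pawl_near below 0.002 m and z of blank_center in the frame of magazine between 0.038 and 0.0465 m and horizontal distance between blank_center and mouth below 0.005 m and angle between blank_center's own z axis and vertical below 0.06 rad and angle between the x axis of blank_center and the x axis of magazine, either way round below 0.1 rad and velocity of joint follower below 0.01 m/s); the robot touches nothing.
It also fails if it takes over 56 s, if anything falls off the work surface, if the arm or the gripper's body presses on something with over 40 N, if the wrist force passes 120 N, or if a joint passes its speed limit or range.

### The arm

A 6-joint arm with a two-finger parallel gripper is mounted at the origin on a cart in front of the work surface, level with it; the furniture and walls round the work are solid. World frame = base frame: x ahead of the robot, y to its left, z up, the work surface at z = 0. Lengths are in m, angles in degrees, forces in N, time in s.
With the tool pointing down it reaches from about 0.4 to 0.825 m from the base axis. Payload 7 kg.
Tool frame: the origin (TCP) lies at the very end of the fingers, on their centre line; the grasp point (between the pads) lies 19 mm behind it; z points along the fingers, y is the line along which they close (so a half turn about z gives the same grasp; the last joint's range is limited). The gripper opens to 88 mm and grips with 3 to 60 N. Pads are 19 mm wide; open, the fingers measure 130 mm over their backs; the gripper's body (78 mm by 193 mm) begins 47 mm behind the grasp point.
Start: joints at [80.163, 20.546, 0.682, 0, -70.136, -16.507], TCP at [0.3, 0.605, 0.227] pointing down, gripper open.
Joint ranges: [-176.03, 176.03], [-82.01, 121.73], [-58.28, 71.71], [-173.87, 95.51], [-174.79, -0.11], [-173.66, 173.66]. Speed limits (degrees/s): [136.94, 136.94, 172.46, 180, 180, 180].

### API

Orientations are given as [roll, pitch, yaw] about the fixed x, y, z axes, in that order (R = Rz(yaw) Ry(pitch) Rx(roll)).
In Python, from plant import r gives the robot as it stands. The module is installed in compiled form; this text tells all that it offers.
- The arm moves only by the tool jog_arm, never from a script. Its arguments are lists of equal length, an entry for each row: "travel": the shift along the tool's x, y, z each as a share of 50 cm, from -1 to 1, a list of three; "dr": the turn, a rotation vector about the tool's x, y, z each as a share of 360 degrees, from -1 to 1, a list of three; "claw": the opening, from 0 (shut) to 1 (fully open). A call has exactly 10 rows; each row is the pose to reach, as a shift and turn from the pose commanded when the call began, along the tool's axes at that moment, turning the shorter way round; what a row does not reach only later rows make up. A row lasts 1/8 s, in which the tool goes at most 62.5 mm and 10.7 degrees, less where a joint would pass 70% of its speed; a pose out of reach is approached as far as the arm can. A call with a number of a shift or a turn outside -1 to 1 is refused whole. A call with a gripper value outside its range is refused whole. The fingers move at their own pace and stop on an object; "newtons" is the grip in N (left out, the last holds). Time passes only in rows, so rows that repeat a pose let the fingers close, or fill a call up. It gives the time, the measured TCP pose, the force, the opening and the grip force at its end, in the units of the state.
- r.get_state(): the state, without advancing time (a new reading comes with each control period).
- r.capture(name): name is "scene" or "top" or "wrist"; returns a dict with "pixels" (420x560x3 uint8, red, green, blue), "range_z" (420x560 float32, m along the optical axis (not along the pixel's ray), 0 where there is no reading), "fx", "fy", "cx", "cy" (pixels), "position" and "attitude" of the camera in the world; the wrist camera has in their place "hand_eye" (4x4, takes a point from camera to tool coordinates, whose origin is the TCP and whose axes are the flange's). Camera axes: x right, y up, looking along -z (the intrinsics and any distortion apply to the point x, -y, -z); pixel columns grow to the right and rows downward; lengths in m; the calibration is good to about 2 mm. A picture is of the moment at which its call begins: read the wrist's pose just before it.
- r.close_job(): hands the job in; it is judged then, once.
Trained networks look in the newest picture that a camera, given by its name, has taken for a name from the list of things; names that differ only in an ending like _2 or _b are one class to them, and where a whole thing is asked for, a point or a joint stands for the part that bears it (a point fixed in the world has none). Each returns a list of dicts, best first, with "conf" (0 to 1); they miss things now and then, are a little off and sometimes report something else, mostly with a low value. They report only what shows in the picture. A call takes as long as a camera call.
- r.boxes_of(name, camera): "extent" ([left, top, right, bottom] in pixels, round what is visible of it).
- r.regions_of(name, camera): "pixels" (420x560 bool, what is visible of it) and "extent" ([left, top, right, bottom] in pixels, round what is visible of it).
- r.tip_of(name, camera): "at" ([column, row] in pixels: a listed point, or the origin of a listed thing).
The state is a dict: "time_s": time; "joints": joint angles; "qd": joint speeds; "joint_torque": joint torques, N m; "tcp_pos": TCP position; "eef_rot": TCP orientation; "contact_force": force on the tool from outside, world axes, zero at the start; "moment": the same for the moment, N m; "gripper_width": finger opening in m; "gripper_force": force on a finger pad.
Only numpy, scipy, OpenCV 4.12 (cv2) and the standard library are available. Lean on these libraries where they do the work, as an engineer would, in place of code of your own. Each camera call takes 0.05 s, during which the arm holds its last target. There are 200 camera calls.

## Working session

There is one attempt and no reset: what is moved stays moved. The work goes in short steps, Python scripts to look and compute and a tool call to move; the robot and the scene stay as the last step left them, time stands still between calls to the robot, and variables do not carry over. Pictures are saved under pics/ and viewed, at most 10 in all, crops included, and the job is handed in when it is done.

Besides the shell and the picture viewer there is one more tool, called by a JSON object that holds its "method" and its "body". jog_arm: Moves the arm, as the interface text tells. Its arguments: {"type":"object","properties":{"travel":{"type":"array"},"dr":{"type":"array"},"claw":{"type":"array"},"newtons":{"type":"number"}},"required":["travel","dr","claw"]}

```bash
mkdir -p pics; cat > h.py <<'E'
import numpy as np, cv2
from scipy.spatial.transform import Rotation as R
from plant import r
def cap(n):
    s=r.get_state(); c=r.capture(n)
    return s,c
def pose(c,s=None):
    if 'hand_eye' in c:
        T=np.eye(4);T[:3,:3]=R.from_euler('xyz',s['eef_rot'],degrees=True).as_matrix();T[:3,3]=s['tcp_pos']
        return T@np.array(c['hand_eye'])
    T=np.eye(4);a=np.array(c['attitude'],float)
    T[:3,:3]=a if a.shape==(3,3) else R.from_euler('xyz',a,degrees=True).as_matrix()
    T[:3,3]=c['position'];return T
def cloud(c,T):
    v,u=np.mgrid[0:420,0:560];z=c['range_z']
    p=np.stack([(u-c['cx'])/c['fx']*z,-(v-c['cy'])/c['fy']*z,-z],-1)
    return p@T[:3,:3].T+T[:3,3]
E
python3 - <<'E'
from h import *
print(r.get_state())
for n in ['top','scene']:
    s,c=cap(n);print(n,{k:v for k,v in c.items() if k not in('pixels','range_z')})
    cv2.imwrite(f'pics/{n}0.png',c['pixels'][...,::-1])
    P=cloud(c,pose(c))
    for t in ['blank_center','tray','magazine','tongue','mouth','follower']:
        d=r.tip_of(t,n)[:1]
        for q in d:
            u,v=map(int,np.round(q['at']));print(t,q['conf'],q['at'],P[v,u].round(4))
    for t in ['blank_center','tray','magazine']:
        for q in r.boxes_of(t,n)[:1]: print(t,q)
E
```

```text
{'time_s': 0.0, 'joints': array([ 8.01614635e+01,  2.05877073e+01,  6.32091631e-01, -1.85942286e-02,
       -7.01370050e+01, -1.65071908e+01]), 'qd': array([ 0.04260253,  0.04623432, -0.01560982,  0.06199778,  0.10564215,
        0.13906532]), 'joint_torque': array([-1.52482065e-03, -5.82712448e+01,  2.93063629e+01,  6.99763566e+00,
        6.81553240e-03, -1.59062547e-04]), 'tcp_pos': array([0.29936501, 0.6044148 , 0.2256568 ]), 'eef_rot': array([ 1.79906230e+02, -9.55967625e-03, -2.63520515e+01]), 'contact_force': array([-0.54392937, -0.32746321, -0.33501961]), 'moment': array([-0.01569514, -0.02442915, -0.00025209]), 'gripper_force': 0.0, 'gripper_width': 0.08786870378514651}
top {'fx': 419.95915520847666, 'fy': 419.95915520847666, 'cx': 285.2922967801232, 'cy': 207.15227215618526, 'position': array([ 0.36154199, -0.04751355,  0.92943365]), 'attitude': array([  9.15361759,  -0.18795809, -89.52858489])}
blank_center 0.77 [257.8, 184.4] [0.5557 0.0104 0.0371]
tray 0.93 [255.5, 204.0] [0.5125 0.0143 0.032 ]
magazine 0.9 [334.2, 201.1] [ 0.5156 -0.1515  0.0605]
tongue 0.89 [256.4, 227.5] [0.4612 0.0138 0.0239]
mouth 0.61 [335.4, 192.3] [ 0.5349 -0.1538  0.0603]Traceback (most recent call last):
  File "<stdin>", line 8, in <module>
ValueError: it knows: blank_center, magazine, mouth, tongue, tray
```

```bash
python3 - <<'E'
from h import *
def rect(pts):
    (cx,cy),(w,h),a=cv2.minAreaRect(pts.astype(np.float32)[:,:2])
    return round(cx,4),round(cy,4),round(w,4),round(h,4),round(a,2)
s,c=cap('top');P=cloud(c,pose(c))
cv2.imwrite('pics/top1.png',c['pixels'][...,::-1])
for t in ['blank_center','tray','magazine']:
    for q in r.regions_of(t,'top')[:1]:
        m=cv2.erode(q['pixels'].astype(np.uint8),np.ones((2,2)))>0
        p=P[m];p=p[p[:,2]>-.1]
        print(t,q['conf'],q['extent'],len(p),np.percentile(p[:,2],[1,10,50,90,99]).round(4))
        for lo,hi in dict(blank_center=[(.03,.04)],tray=[(.028,.04),(.018,.027),(.003,.01)],magazine=[(.07,.1),(.08,.1),(.054,.068),(.005,.02)])[t]:
            k=p[(p[:,2]>lo)&(p[:,2]<hi)]
            if len(k)>10: print(lo,hi,len(k),rect(k),k.mean(0).round(4))
E
```

```text
blank_center 0.86 [248.2, 167.7, 266.4, 204.2] 576 [0.0303 0.0319 0.0342 0.0362 0.0386]Traceback (most recent call last):
  File "<stdin>", line 14, in <module>
  File "<stdin>", line 3, in rect
cv2.error: OpenCV(4.12.0) /io/opencv/modules/imgproc/src/convhull.cpp:143: error: (-215:Assertion failed) total >= 0 && (depth == CV_32F || depth == CV_32S) in function 'convexHull'
```

View pics/top0.png

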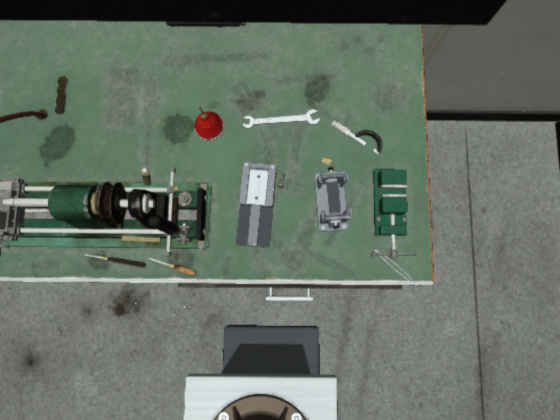

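```bash
python3 - <<'E'
from h import *
s,c=cap('top');P=cloud(c,pose(c));c['range_z']
ok=c['range_z']>0
# height map max per 2cm cell
for x0 in np.arange(.38,.72,.02):
    row=[]
    for y0 in np.arange(.24,-.34,-.02):
        m=ok&(P[...,0]>=x0)&(P[...,0]<x0+.02)&(P[...,1]<=y0)&(P[...,1]>y0-.02)
        row.append(int(P[...,2][m].max()*1000) if m.any() else -9)
    print('%.2f'%x0,' '.join('%4d'%v for v in row))
print(' '.join('%.2f'%v for v in np.arange(.24,-.34,-.02)))
m=ok&(P[...,1]>.08)&(P[...,1]<.7)&(P[...,0]<.75);print('lathe max',P[...,2][m].max())
E
```

```text
0.38    6    8   84    4    3    4    4    3    3    5    4    4    5    3    3    4    4    3    3    5    4    4    4    3    4   11    9    3    4    5
0.40   13   13   87   12   15   16    4    4    3    5    4    4    3    4    4    2    4    4    2    3    5    4    4   18   23   36   35   44   44    4
0.42   90   86   89  268  268   59   13    3    4   10   30   29    9    3    4    3    3    3    3    5    5    4    5    3    4   33   33    4    4    5
0.44  128  128   88  270  271   59   35    3    3    9   25   26   10    4    3    3    2    5   12   58    9    4    4    4   39   39   41   40    5    4
0.46  192  189   98   64   67   61   13    4    4    9   26   25    9    6    4    4    3    4   89   88   87   85    5    5   38   39   39   39    5    4
0.48  194  194  175   59   29   61   14    3    4    9   25   24   10    4    4    4    3    3   89   87   87   88    4    5   53   55   55   56    4    3
0.50  191  189   98   66   57   60   15    4    4   34   38   36   36   33    5    5    4    9   61   67   63   13    4    4   56   55   54   55    4    4
0.52  102  107 
[... 1030 characters left out ...]
   3   13   16   17    4    3    3    3
0.66    5    3    4    2   30   42   37    4    5    4    3    5    5    3    3    5    6    6    3    3    3   15   18   12   18   16    3    3    3    4
0.68  458  457  458  458  459  459  459  459  460  460  461  461  462  461  462  462  463  463  463  463  464  465  465  466  466  466  466  467    4    4
0.70    3    3    4    3   48   73   54   14    3    7    8    8    9    6    6    8    8    9    8   13   15    2    4    5    4    3    5    5    3    3
0.24 0.22 0.20 0.18 0.16 0.14 0.12 0.10 0.08 0.06 0.04 0.02 0.00 -0.02 -0.04 -0.06 -0.08 -0.10 -0.12 -0.14 -0.16 -0.18 -0.20 -0.22 -0.24 -0.26 -0.28 -0.30 -0.32 -0.34
lathe max 0.4599487656632323
```

{"method": "jog_arm", "body": {"travel": [[0, 0, -0.12], [0, 0, -0.24], [0, 0, -0.266], [0.789, 0.945, -0.266], [0.789, 0.945, -0.266], [0.789, 0.945, -0.266], [0.789, 0.945, -0.266], [0.789, 0.945, -0.266], [0.789, 0.945, -0.266], [0.789, 0.945, -0.266]], "dr": [[0, 0, 0], [0, 0, 0], [0, 0, 0], [0, 0, -0.0732], [0, 0, -0.0732], [0, 0, -0.0732], [0, 0, -0.0732], [0, 0, -0.0732], [0, 0, -0.0732], [0, 0, -0.0732]], "claw": [0, 0, 0, 0, 0, 0, 0, 0, 0, 0], "newtons": 20}}

```text
time_s: 1.7
tcp_pos: [0.4015, 0.1774, 0.3594]
eef_rot: [-180.0, -0.0, 0.0]
contact_force: [1.0, -0.4, 0.4]
gripper_width: 0.0003
gripper_force: 0.0
```

{"method": "jog_arm", "body": {"travel": [[0.1, 0.48, 0], [0.1, 0.48, 0], [0.1, 0.48, 0], [0.1, 0.48, 0], [0.1, 0.48, 0], [0.1, 0.48, 0], [0.1, 0.48, 0], [0.1, 0.48, 0], [0.1, 0.48, 0], [0.1, 0.48, 0]], "dr": [[0, 0, 0], [0, 0, 0], [0, 0, 0], [0, 0, 0], [0, 0, 0], [0, 0, 0], [0, 0, 0], [0, 0, 0], [0, 0, 0], [0, 0, 0]], "claw": [0, 0, 0, 0, 0, 0, 0, 0, 0, 0]}}

```text
time_s: 2.95
tcp_pos: [0.4518, -0.06, 0.3596]
eef_rot: [-180.0, -0.0, 0.1]
contact_force: [-0.2, 0.1, -0.4]
gripper_width: 0.0002
gripper_force: 0.0
```

```bash
python3 - <<'E'
from h import *
s,c=cap('wrist');T=pose(c,s);P=cloud(c,T)
print(s['tcp_pos'],s['eef_rot'],s['joints'],np.array(c['hand_eye']).round(4).tolist(),c['fx'],c['cx'],c['cy'])
cv2.imwrite('pics/w1.png',c['pixels'][...,::-1])
for t in ['blank_center','tray','magazine','tongue','mouth']:
    for q in r.tip_of(t,'wrist')[:1]:
        u,v=map(int,np.round(q['at']));print(t,q['conf'],q['at'],P[v,u].round(4))
np.savez('w1.npz',P=P,rgb=c['pixels'])
E
```

```text
[ 0.45184036 -0.06003333  0.35963644] [-1.79995898e+02 -1.01211092e-02  6.41732878e-02] [ 1.73153135e+01 -4.39979187e+00 -1.19539778e+01 -9.23701480e-04
 -8.24349318e+01  7.27489816e+01] [[-0.0007, 0.9519, 0.3065, 0.0835], [1.0, 0.0002, 0.0016, 0.0006], [0.0015, 0.3065, -0.9519, -0.1575], [0.0, 0.0, 0.0, 1.0]] 327.64807815358483 274.13511857931394 209.75058963821832
blank_center 0.71 [223.7, 92.9] [0.5503 0.0102 0.0323]
tray 0.58 [224.4, 120.5] [0.514  0.0116 0.0338]
magazine 0.62 [334.7, 112.7] [ 0.5243 -0.1409  0.0618]
tongue 0.75 [219.5, 147.9] [0.4728 0.0216 0.02  ]
mouth 0.72 [346.1, 111.7] [ 0.5256 -0.156   0.0595]
```

View pics/w1.png

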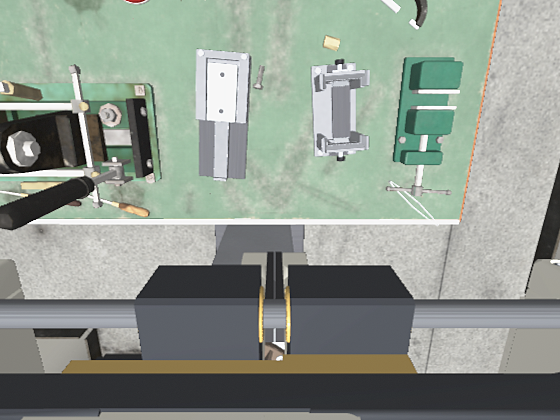

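{"method": "jog_arm", "body": {"travel": [[-0.04, 0, 0.12], [-0.04, 0, 0.24], [-0.04, 0, 0.24], [-0.04, 0, 0.24], [-0.04, 0, 0.24], [-0.04, 0, 0.24], [-0.04, 0, 0.24], [-0.04, 0, 0.24], [-0.04, 0, 0.24], [-0.04, 0, 0.24]], "dr": [[0, 0, 0], [0, 0, 0], [0, 0, 0], [0, 0, 0], [0, 0, 0], [0, 0, 0], [0, 0, 0], [0, 0, 0], [0, 0, 0], [0, 0, 0]], "claw": [0, 0, 0, 0, 0, 0, 0, 0, 0, 0]}}

```text
time_s: 4.5
tcp_pos: [0.4318, -0.0605, 0.2395]
eef_rot: [180.0, 0.0, 0.0]
contact_force: [1.0, -0.2, 0.1]
gripper_width: 0.0003
gripper_force: 0.0
```

```bash
cat > meas.py <<'E'
from h import *
def rect(k):
    if len(k)<30: return None
    (cx,cy),(w,h),a=cv2.minAreaRect((k[:,:2]*1000).astype(np.float32))
    return tuple(round(float(v),2) for v in (cx,cy,w,h,a))
def meas(name='wrist',pic=None):
    s,c=cap(name);T=pose(c,s);P=cloud(c,T);print(s['tcp_pos'].round(4),s['eef_rot'].round(2))
    if pic: cv2.imwrite(pic,c['pixels'][...,::-1])
    for t,bands in dict(blank_center=[(.015,.09)],tray=[(.027,.036),(.018,.0265)],magazine=[(.08,.095),(.055,.067),(.004,.016)]).items():
        for q in r.regions_of(t,name)[:1]:
            print(t,q['conf'],q['extent'])
            m=q['pixels']&(c['range_z']>0)
            for lo,hi in bands:
                mm=m&(P[...,2]>lo)&(P[...,2]<hi);mm=cv2.morphologyEx(mm.astype(np.uint8),cv2.MORPH_OPEN,np.ones((3,3)))>0
                k=P[mm]
                print('  ',lo,hi,len(k),rect(k),np.median(k[:,2]).round(4) if len(k) else '')
    for t in ['blank_center','tray','magazine','tongue','mouth']:
        for q in r.tip_of(t,name)[:1]:
            u,v=map(int,np.round(q['at']));print(t,q['conf'],q['at'],P[v,u].round(4))
    return s,c,P
E
python3 - <<'E'
from meas import *
meas('wrist','pics/w2.png')
E
```

```text
[ 0.4318 -0.0605  0.2395] [1.8e+02 0.0e+00 1.0e-02]
blank_center 0.76 [182.7, 25.4, 226.1, 109.1]
   0.015 0.09 3272 (551.89, 13.77, 44.34, 78.99, 85.62) 0.0333
tray 0.6 [164.1, 7.7, 243.4, 186.8]
   0.027 0.036 3274 (558.47, 13.24, 72.42, 92.03, 85.5) 0.0314
   0.018 0.0265 1551 (512.18, 20.87, 42.81, 167.2, 83.43) 0.0214
blank_center 0.58 [200.9, 68.5] [0.5506 0.0142 0.0338]
tray 0.59 [206.4, 103.8] [0.5156 0.0112 0.0346]
magazine 0.9 [353.0, 94.3] [ 0.5248 -0.1378  0.0568]
tongue 0.57 [203.3, 145.8] [0.4703 0.0201 0.0215]
mouth 0.58 [376.7, 90.8] [ 0.5274 -0.1599  0.0606]
```

View pics/w2.png

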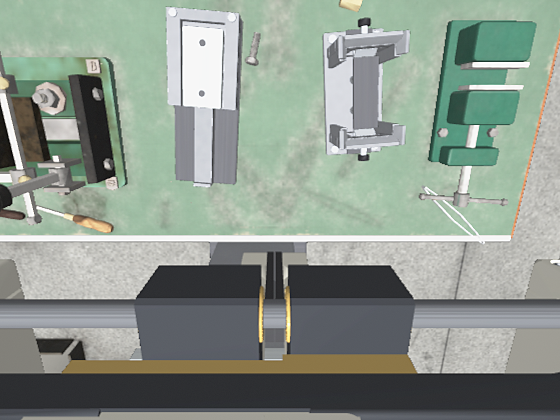

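{"method": "jog_arm", "body": {"travel": [[0.12, -0.07, 0], [0.24, -0.149, 0.0], [0.24, -0.149, 0.1], [0.24, -0.149, 0.2], [0.24, -0.149, 0.3], [0.24, -0.149, 0.36], [0.24, -0.149, 0.384], [0.24, -0.149, 0.392], [0.24, -0.149, 0.392], [0.24, -0.149, 0.392]], "dr": [[0, 0, 0.0122], [0, 0, 0.0122], [0, 0, 0.0122], [0, 0, 0.0122], [0, 0, 0.0122], [0, 0, 0.0122], [0, 0, 0.0122], [0, 0, 0.0122], [0, 0, 0.0122], [0, 0, 0.0122]], "claw": [0, 0, 0, 0, 0, 0, 0, 0, 0, 0]}}

```text
time_s: 6.2
tcp_pos: [0.5526, 0.0143, 0.0448]
eef_rot: [-180.0, -0.1, -4.4]
contact_force: [-0.4, 1.1, 0.1]
gripper_width: 0.0005
gripper_force: 0.0
```

{"method": "jog_arm", "body": {"travel": [[0, 0, 0.004], [0, 0, 0.008], [0, 0, 0.012], [0, 0, 0.016], [0, 0, 0.018], [0, 0, 0.02], [0, 0, 0.022], [0, 0, 0.024], [0, 0, 0.024], [0, 0, 0.024]], "dr": [[0, 0, 0], [0, 0, 0], [0, 0, 0], [0, 0, 0], [0, 0, 0], [0, 0, 0], [0, 0, 0], [0, 0, 0], [0, 0, 0], [0, 0, 0]], "claw": [0, 0, 0, 0, 0, 0, 0, 0, 0, 0]}}

```text
time_s: 7.45
tcp_pos: [0.5532, 0.014, 0.0342]
eef_rot: [-180.0, -0.2, -4.3]
contact_force: [-5.3, -0.8, 22.4]
gripper_width: 0.0003
gripper_force: 11.4
```

{"method": "jog_arm", "body": {"travel": [[-0.004, 0, 0], [-0.012, 0, 0], [-0.02, 0, 0], [-0.03, 0, 0], [-0.04, 0, 0], [-0.05, 0, 0], [-0.06, 0, 0], [-0.07, 0, 0], [-0.08, 0, 0], [-0.08, 0, 0]], "dr": [[0, 0, 0], [0, 0, 0], [0, 0, 0], [0, 0, 0], [0, 0, 0], [0, 0, 0], [0, 0, 0], [0, 0, 0], [0, 0, 0], [0, 0, 0]], "claw": [0, 0, 0, 0, 0, 0, 0, 0, 0, 0]}}

```text
time_s: 8.7
tcp_pos: [0.5156, 0.0183, 0.0342]
eef_rot: [-179.9, -0.4, -4.3]
contact_force: [0.3, 0.8, 16.5]
gripper_width: 0.0008
gripper_force: 8.2
```

```bash
python3 - <<'E'
from meas import *
meas('top')
s,c,P=meas('wrist','pics/w3.png')
E
```

```text
[0.5156 0.0183 0.0342] [-179.87   -0.41   -4.27]
blank_center 0.4 [247.1, 211.8, 261.6, 222.7]
   0.015 0.09 99 (481.91, 18.38, 37.49, 14.66, 81.61) 0.0338
tray 0.69 [235.1, 172.3, 277.5, 251.0]
   0.027 0.036 0 None 
   0.018 0.0265 192 (450.58, 20.33, 19.9, 45.09, 85.53) 0.0222
magazine 0.62 [317.2, 169.0, 350.5, 229.1]
   0.08 0.095 217 (524.29, -149.26, 97.99, 58.56, 3.71) 0.085
   0.055 0.067 417 (511.32, -151.5, 105.95, 24.42, 4.46) 0.062
   0.004 0.016 542 (511.81, -150.78, 104.29, 63.98, 3.28) 0.0104
blank_center 0.47 [253.8, 202.3] [ 0.4706 -0.001   0.2991]
tray 0.73 [257.3, 205.2] [ 0.4717 -0.0034  0.2651]
magazine 0.89 [331.0, 200.0] [ 0.5174 -0.145   0.0621]
tongue 0.6 [251.5, 225.2] [0.468  0.0228 0.0212]
mouth 0.96 [335.1, 193.8] [ 0.5309 -0.154   0.0586]
[0.5156 0.0183 0.0342] [-179.87   -0.4    -4.28]
blank_center 0.66 [235.6, 199.8, 315.5, 301.4]
   0.015 0.09 4353 (524.91, 16.34, 42.85, 55.68, 85.51) 0.0332
tray 0.74 [203.7, 95.5, 352.9, 357.9]
   0.027 0.036 11790 (559.32, 12.96, 72.29, 89.22, 85.67) 0.0313
   0.018 0.0265 7646 (518.46, 16.03, 44.43, 150.19, 85.66) 0.0213
magazine 0.78 [490.1, 100.8, 560.0, 300.8]
   0.08 0.095 0 None 
   0.055 0.067 0 None 
   0.004 0.016 8609 (529.12, -134.46, 120.14, 37.36, 5.1) 0.009
blank_center 0.77 [275.0, 265.6] [0.5164 0.0174 0.0335]
magazine 0.68 [546.8, 210.6] [ 0.5276 -0.1432  0.0088]
tongue 0.95 [279.1, 326.8] [0.5404 0.0144 0.1165]
```

View pics/w3.png

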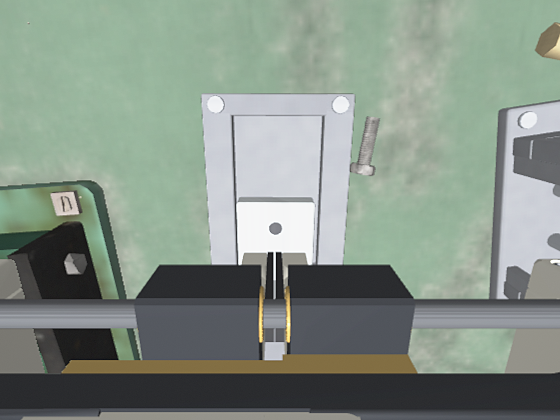

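{"method": "jog_arm", "body": {"travel": [[-0.005, 0, 0], [-0.015, 0, 0], [-0.025, 0, 0], [-0.036, 0, 0], [-0.048, 0, 0], [-0.06, 0, 0], [-0.072, 0, 0], [-0.082, 0, 0], [-0.09, 0, 0], [-0.09, 0, 0]], "dr": [[0, 0, 0], [0, 0, 0], [0, 0, 0], [0, 0, 0], [0, 0, 0], [0, 0, 0], [0, 0, 0], [0, 0, 0], [0, 0, 0], [0, 0, 0]], "claw": [0, 0, 0, 0, 0, 0, 0, 0, 0, 0]}}

```text
time_s: 10.85
tcp_pos: [0.4711, 0.0221, 0.0342]
eef_rot: [-179.8, -0.4, -4.3]
contact_force: [1.6, 1.0, 18.1]
gripper_width: 0.0004
gripper_force: 9.0
```

{"method": "jog_arm", "body": {"travel": [[0, 0, -0.004], [0, 0, -0.02], [0, 0, -0.07], [0, 0, -0.13], [0, 0, -0.16], [0, 0, -0.16], [0, 0, -0.16], [0, 0, -0.16], [0, 0, -0.16], [0, 0, -0.16]], "dr": [[0, 0, 0], [0, 0, 0], [0, 0, 0], [0, 0, 0], [0, 0, 0], [0, 0, 0], [0, 0, 0], [0, 0, 0], [0, 0, 0], [0, 0, 0]], "claw": [0, 0, 0, 1, 1, 1, 1, 1, 1, 1]}}

```text
time_s: 12.1
tcp_pos: [0.4669, 0.0205, 0.1112]
eef_rot: [180.0, 0.0, -4.4]
contact_force: [-0.2, -0.1, -0.3]
gripper_width: 0.0647
gripper_force: 0.0
```

```bash
python3 - <<'E'
from meas import *
s,c,P=meas('wrist','pics/w4.png')
E
```

```text
[0.4669 0.0205 0.1112] [ 1.7998e+02  4.0000e-02 -4.3800e+00]
blank_center 0.97 [244.6, 163.4, 301.4, 264.3]
   0.015 0.09 4997 (467.89, 21.3, 40.05, 79.2, 85.55) 0.0332
tray 0.97 [218.1, 15.7, 332.5, 265.1]
   0.027 0.036 7217 (558.07, 13.15, 72.2, 92.39, 85.78) 0.0313
   0.018 0.0265 7845 (550.59, 13.77, 44.4, 87.77, 85.54) 0.0213
magazine 0.81 [442.3, 6.7, 560.0, 223.9]
   0.08 0.095 1442 (523.82, -132.57, 97.44, 30.04, 5.57) 0.0843
   0.055 0.067 6315 (524.81, -143.35, 131.14, 47.85, 4.71) 0.0608
   0.004 0.016 7394 (524.89, -143.49, 130.01, 54.77, 4.35) 0.009
blank_center 0.56 [271.3, 214.5] [0.4716 0.0223 0.0339]
tray 0.93 [272.6, 151.1] [0.5169 0.0173 0.0211]
magazine 0.61 [479.9, 122.1] [ 0.525  -0.1427  0.0085]
mouth 0.3 [271.9, 216.8] [0.469  0.0217 0.0335]
```

View pics/w4.png

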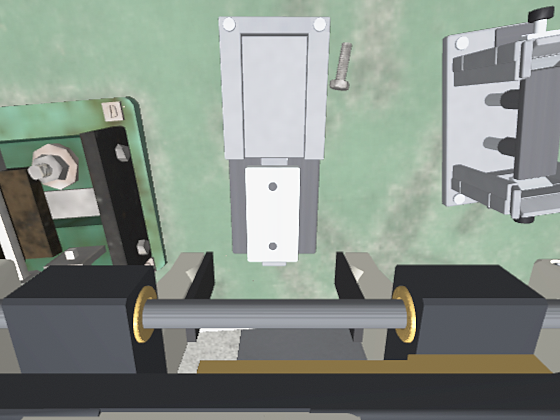

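{"method": "jog_arm", "body": {"travel": [[0.002, 0, 0.0], [0.002, -0.001, 0.04], [0.002, -0.001, 0.08], [0.002, -0.001, 0.12], [0.002, -0.001, 0.15], [0.002, -0.001, 0.175], [0.002, -0.001, 0.19], [0.002, -0.001, 0.198], [0.002, -0.001, 0.198], [0.002, -0.001, 0.198]], "dr": [[0, 0, 0], [0, 0, 0], [0, 0, 0], [0, 0, 0], [0, 0, 0], [0, 0, 0], [0, 0, 0], [0, 0, 0], [0, 0, 0], [0, 0, 0]], "claw": [1, 1, 1, 1, 1, 1, 1, 1, 1, 1]}}

```text
time_s: 13.8
tcp_pos: [0.4684, 0.0211, 0.013]
eef_rot: [-180.0, -0.0, -4.4]
contact_force: [0.0, -0.1, -0.4]
gripper_width: 0.0878
gripper_force: 0.0
```

{"method": "jog_arm", "body": {"travel": [[0, 0, 0], [0, 0, 0], [0, 0, 0], [0, 0, 0], [0, 0, 0], [0, 0, 0], [0, 0, 0], [0, 0, 0], [0, 0, 0], [0, 0, 0]], "dr": [[0, 0, 0], [0, 0, 0], [0, 0, 0], [0, 0, 0], [0, 0, 0], [0, 0, 0], [0, 0, 0], [0, 0, 0], [0, 0, 0], [0, 0, 0]], "claw": [0.3, 0.3, 0.3, 0.3, 0.3, 0.3, 0.3, 0.3, 0.3, 0.3], "newtons": 25}}

```text
time_s: 15.05
tcp_pos: [0.4681, 0.0209, 0.0126]
eef_rot: [180.0, 0.0, -4.4]
contact_force: [-0.5, -0.3, 0.0]
gripper_width: 0.0397
gripper_force: 25.0
```

{"method": "jog_arm", "body": {"travel": [[0, 0, -0.04], [0, 0, -0.14], [0, 0, -0.25], [0, 0.05, -0.3], [0.03, 0.14, -0.3], [0.03, 0.24, -0.3], [0.03, 0.34, -0.3], [0.03, 0.34, -0.3], [0.03, 0.34, -0.3], [0.03, 0.34, -0.3]], "dr": [[0, 0, 0], [0, 0, 0], [0, 0, 0], [0, 0, 0], [0, 0, -0.01], [0, 0, -0.0244], [0, 0, -0.0244], [0, 0, -0.0244], [0, 0, -0.0244], [0, 0, -0.0244]], "claw": [0.3, 0.3, 0.3, 0.3, 0.3, 0.3, 0.3, 0.3, 0.3, 0.3]}}

```text
time_s: 16.3
tcp_pos: [0.4702, -0.1489, 0.1625]
eef_rot: [-180.0, -0.0, 4.5]
contact_force: [0.3, 0.6, -1.1]
gripper_width: 0.0398
gripper_force: 25.0
```

```bash
python3 - <<'E'
from meas import *
s,c,P=meas('wrist','pics/w5.png');np.savez('w5.npz',P=P,rgb=c['pixels'],z=c['range_z'])
E
```

```text
[ 0.4702 -0.1489  0.1625] [-179.99   -0.      4.46]
blank_center 0.68 [228.4, 203.2, 321.9, 352.2]
   0.015 0.09 0 None 
magazine 0.74 [236.9, 50.6, 331.1, 209.2]
   0.08 0.095 1558 (526.17, -149.41, 95.26, 61.33, 4.41) 0.0845
   0.055 0.067 3303 (533.09, -140.21, 107.03, 53.49, 16.63) 0.0611
   0.004 0.016 3332 (537.71, -148.57, 104.21, 63.85, 4.35) 0.0093
blank_center 0.73 [274.0, 278.4] [ 0.4768 -0.1486  0.1849]
tray 0.9 [106.6, 133.8] [0.5168 0.004  0.0218]
magazine 0.65 [278.4, 138.5] [ 0.5289 -0.1475  0.0621]
tongue 0.96 [91.5, 186.0] [0.4676 0.0218 0.0216]
```

View pics/w5.png

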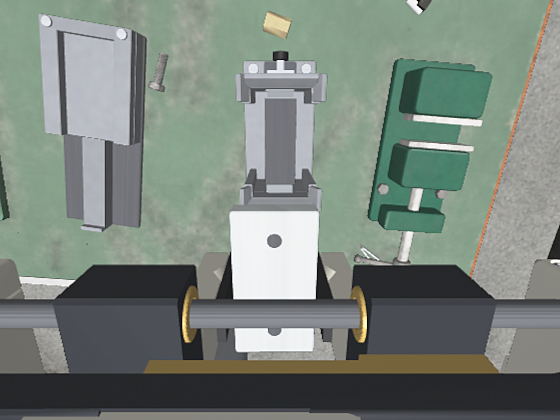

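```bash
python3 - <<'E'
from meas import *
d=np.load('w5.npz');P=d['P'];z=d['z'];rgb=d['rgb'].astype(int)
m=(z>0)&(P[...,2]>.165)&(P[...,2]<.20)&(rgb.min(-1)>170);m[:195]=0;m[352:]=0;m[:,:222]=0;m[:,330:]=0
m=cv2.morphologyEx(m.astype(np.uint8),cv2.MORPH_OPEN,np.ones((3,3)))>0
k=P[m];print(rect(k),np.median(k[:,2]))
a=np.radians(4.4);ex=np.array([np.cos(a),np.sin(a)]);ey=np.array([-ex[1],ex[0]])
q=(k[:,:2]-[.4702,-.1489])
print('along',np.percentile(q@ex,[0,1,99,100]),'lat',np.percentile(q@ey,[1,50,99]))
# finer magazine edges along/lat at z bands in mag guess frame
O=np.array([.525,-.149]);M=(z>0)&(np.arange(420)[:,None]<208)
X=(P[...,:2]-O)@ex;Y=(P[...,:2]-O)@ey;Z=P[...,2]
for lo,hi in[(.08,.09),(.006,.013)]:
    mm=M&(Z>lo)&(Z<hi)&(abs(X)<.075)&(abs(Y)<.045)
    print(lo,'X',np.percentile(X[mm],[0.5,99.5]).round(4),'Y',np.percentile(Y[mm],[.5,99.5]).round(4))
mm=M&(Z>.056)&(Z<.066)&(abs(X)<.028)&(abs(Y)<.03)
print('foll Y',np.percentile(Y[mm],[1,99]).round(4),np.median(Z[mm]))
n=M&(Z>.08)&(Z<.09)&(abs(Y)<.045)
for s in(-1,1):
    j=n&(X*s>.02)&(X*s<.075);print(s,'Y',np.percentile(Y[j],[.5,99.5]).round(4),'X',np.percentile(X[j],[.5,99.5]).round(4))
E
```

```text
(471.17, -151.01, 76.4, 48.2, 4.9) 0.18316154629628695
along [-0.0375118  -0.0354476   0.0384088   0.03902477] lat [-0.01970435 -0.00022712  0.01913943]
0.08 X [-0.0433  0.0487] Y [-0.031   0.0299]
0.006 X [-0.0385  0.0647] Y [-0.0323  0.0312]
foll Y [-0.0123  0.0113] 0.06125513661284643
-1 Y [-0.031   0.0297] X [-0.0446 -0.0301]
1 Y [-0.0308  0.03  ] X [0.0309 0.0487]
```

{"method": "jog_arm", "body": {"travel": [[0.05, 0.005, 0], [0.108, 0.0096, 0], [0.108, 0.0096, 0], [0.108, 0.0096, 0.04], [0.108, 0.0096, 0.08], [0.108, 0.0096, 0.12], [0.108, 0.0096, 0.15], [0.108, 0.0096, 0.16], [0.108, 0.0096, 0.16], [0.108, 0.0096, 0.16]], "dr": [[0, 0, 0], [0, 0, 0], [0, 0, 0], [0, 0, 0], [0, 0, 0], [0, 0, 0], [0, 0, 0], [0, 0, 0], [0, 0, 0], [0, 0, 0]], "claw": [0.3, 0.3, 0.3, 0.3, 0.3, 0.3, 0.3, 0.3, 0.3, 0.3]}}

```text
time_s: 18.0
tcp_pos: [0.5248, -0.1504, 0.0833]
eef_rot: [180.0, -0.1, 4.4]
contact_force: [-0.8, -0.7, -0.6]
gripper_width: 0.0396
gripper_force: 25.0
```

```bash
python3 - <<'E'
from meas import *
s,c=cap('wrist');print(s['tcp_pos'],s['eef_rot'])
cv2.imwrite('pics/w6.png',c['pixels'][...,::-1])
E
```

```text
[ 0.52477699 -0.15039481  0.08326602] [ 1.79990163e+02 -6.58390828e-02  4.40745969e+00]
```

View pics/w6.png

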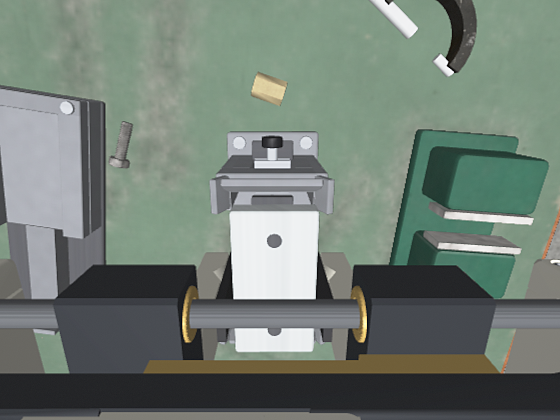

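{"method": "jog_arm", "body": {"travel": [[0, -0.002, 0], [0, -0.002, 0.006], [0, -0.002, 0.014], [0, -0.002, 0.022], [0, -0.002, 0.03], [0, -0.002, 0.038], [0, -0.002, 0.046], [0, -0.002, 0.054], [0, -0.002, 0.06], [0, -0.002, 0.06]], "dr": [[0, 0, 0], [0, 0, 0], [0, 0, 0], [0, 0, 0], [0, 0, 0], [0, 0, 0], [0, 0, 0], [0, 0, 0], [0, 0, 0], [0, 0, 0]], "claw": [0.3, 0.3, 0.3, 0.3, 0.3, 0.3, 0.3, 0.3, 0.3, 0.3]}}

```text
time_s: 19.3
tcp_pos: [0.5243, -0.1494, 0.0526]
eef_rot: [180.0, 0.0, 4.4]
contact_force: [0.8, 0.4, -0.3]
gripper_width: 0.0399
gripper_force: 25.0
```

{"method": "jog_arm", "body": {"travel": [[0, 0, 0], [0, 0, 0], [0, 0, 0.004], [0, 0, 0.008], [0, 0, 0.012], [0, 0, 0.016], [0, 0, 0.02], [0, 0, 0.024], [0, 0, 0.028], [0, 0, 0.028]], "dr": [[0, 0, 0], [0, 0, 0], [0, 0, 0], [0, 0, 0], [0, 0, 0], [0, 0, 0], [0, 0, 0], [0, 0, 0], [0, 0, 0], [0, 0, 0]], "claw": [0.3, 0.3, 0.3, 0.3, 0.3, 0.3, 0.3, 0.3, 0.3, 0.3], "newtons": 55}}

```text
time_s: 20.55
tcp_pos: [0.5248, -0.1495, 0.0391]
eef_rot: [180.0, -0.1, 4.4]
contact_force: [-0.3, -1.0, 6.7]
gripper_width: 0.0393
gripper_force: 55.0
```

{"method": "jog_arm", "body": {"travel": [[0, 0, 0.003], [0, 0, 0.006], [0, 0, 0.009], [0, 0, 0.012], [0, 0, 0.015], [0, 0, 0.018], [0, 0, 0.021], [0, 0, 0.024], [0, 0, 0.026], [0, 0, 0.026]], "dr": [[0, 0, 0], [0, 0, 0], [0, 0, 0], [0, 0, 0], [0, 0, 0], [0, 0, 0], [0, 0, 0], [0, 0, 0], [0, 0, 0], [0, 0, 0]], "claw": [0.3, 0.3, 0.3, 0.3, 0.3, 0.3, 0.3, 0.3, 0.3, 0.3]}}

```text
time_s: 21.8
tcp_pos: [0.5249, -0.1495, 0.0265]
eef_rot: [180.0, -0.1, 4.4]
contact_force: [-2.9, 1.0, 12.0]
gripper_width: 0.0394
gripper_force: 55.0
```

{"method": "jog_arm", "body": {"travel": [[0, 0, 0.0014], [0, 0, 0.0014], [0, 0, 0.0014], [0, 0, 0], [0, 0, 0], [0, 0, 0], [0, 0, 0], [0, 0, 0], [0, 0, 0], [0, 0, 0]], "dr": [[0, 0, 0], [0, 0, 0], [0, 0, 0], [0, 0, 0], [0, 0, 0], [0, 0, 0], [0, 0, 0], [0, 0, 0], [0, 0, 0], [0, 0, 0]], "claw": [0.3, 0.3, 0.3, 0.3, 0.8, 0.8, 0.8, 0.8, 0.8, 0.8]}}

```text
time_s: 23.05
tcp_pos: [0.5242, -0.1494, 0.0255]
eef_rot: [-180.0, 0.0, 4.4]
contact_force: [0.4, 0.1, 0.4]
gripper_width: 0.0696
gripper_force: 0.0
```

{"method": "jog_arm", "body": {"travel": [[0, 0, -0.02], [0, 0, -0.06], [0, 0, -0.12], [0, 0, -0.2], [-0.05, 0, -0.26], [-0.14, 0, -0.26], [-0.14, 0, -0.26], [-0.14, 0, -0.26], [-0.14, 0, -0.26], [-0.14, 0, -0.26]], "dr": [[0, 0, 0], [0, 0, 0], [0, 0, 0], [0, 0, 0], [0, 0, 0], [0, 0, 0], [0, 0, 0], [0, 0, 0], [0, 0, 0], [0, 0, 0]], "claw": [0.8, 0.8, 0.8, 0.8, 0.8, 0.8, 0.8, 0.8, 0.8, 0.8]}}

```text
time_s: 24.3
tcp_pos: [0.4548, -0.1547, 0.1553]
eef_rot: [180.0, 0.0, 4.4]
contact_force: [-0.3, -1.0, 0.4]
gripper_width: 0.0702
gripper_force: 0.0
```

```bash
python3 - <<'E'
from meas import *
s,c,P=meas('wrist','pics/w7.png')
for q in r.regions_of('blank_center','wrist')[:1]:
    m=cv2.erode(q['pixels'].astype(np.uint8),np.ones((3,3)))>0;k=P[m];k=k[(k[:,2]>.04)&(k[:,2]<.06)]
    A=np.c_[k[:,:2]-k[:,:2].mean(0),np.ones(len(k))];print('plane',np.linalg.lstsq(A,k[:,2],rcond=None)[0])
E
```

```text
[ 0.4548 -0.1547  0.1553] [1.8e+02 4.0e-02 4.4e+00]
blank_center 0.82 [245.2, 70.7, 302.7, 170.8]
   0.015 0.09 4836 (526.09, -148.87, 75.35, 41.87, 4.53) 0.0493
tray 0.68 [21.2, 0.0, 134.6, 219.2]
   0.027 0.036 5451 (515.09, 16.3, 73.29, 178.47, 85.61) 0.0314
   0.018 0.0265 8424 (514.18, 9.56, 60.44, 178.27, 85.87) 0.0216
magazine 0.88 [224.9, 25.7, 325.4, 205.9]
   0.08 0.095 2557 (525.34, -149.5, 97.06, 61.23, 4.43) 0.0844
   0.055 0.067 718 (524.35, -154.64, 50.25, 128.81, 80.72) 0.0584
   0.004 0.016 1650 (541.55, -148.18, 97.02, 64.0, 4.45) 0.0092
blank_center 0.84 [273.2, 121.3] [ 0.5256 -0.1485  0.0501]
tray 0.89 [93.0, 116.6] [0.5157 0.006  0.0204]
tongue 0.73 [81.9, 168.7] [0.4698 0.0191 0.0222]
plane [0.00056322 0.00052714 0.04936184]
```

View pics/w7.png

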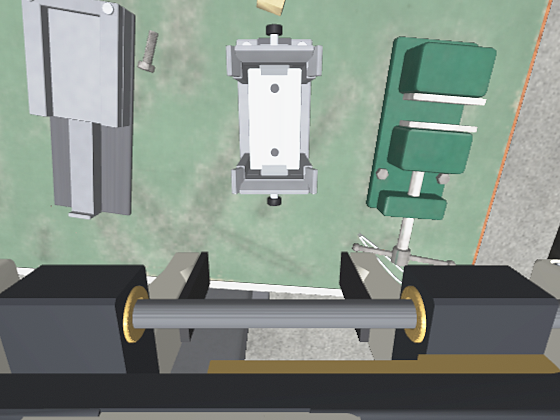

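The blank's dots are at (275,88) and (274,152). Both pawl noses lie over its ends, near rows 70 and 170, and its top is level at about 49–50 mm, so it is latched.

```bash
python3 -c "
from plant import r
print(r.close_job())"
```

```text
the job is handed in; nothing more can be done
None
```

The job is handed in: the blank was drawn out onto the tongue, picked up and pushed down in the magazine. The last picture showed both pawls over its ends, its top level at about 50 mm and the gripper clear. The hand-in returned no verdict.

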